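# Hang the washed measuring cylinder on the draining rack

## Task

The drip tray of the draining rack has been emptied and left pulled out: first slide it fully home under the rack. Then take the washed glass measuring cylinder from the draining mat, turn it mouth down and lower it gently over the rack's long peg until its rim rests on the deck, and leave it standing there. It is glass: do not drop it or knock it against the rack, and leave the other things on the bench as they are.

Things in the scene. Friction and masses are not known exactly. Their poses are not given: they have to be found in the camera images.
- cyl_mid (a point): Centre of the glass measuring cylinder, on its axis, 82.5 mm from the foot's underside and from the mouth. A round tube 165 mm long, 40 mm outside and 35 mm inside diameter, open at the mouth, on a solid hexagonal foot 8 mm thick, 56 mm across flats; about 0.12 kg. z runs along its axis from foot to mouth; x out through the middle of a flat of the foot.
- cyl_rim (a point): Centre of the measuring cylinder's mouth (plane of its rim), on its axis; axes as cyl_mid. At the start the cylinder lies on the draining mat on a flat of its foot and its rim, mouth roughly away from the robot; its axis is 24 mm above the mat at the centre and slopes 3 degrees down to the mouth. The glass chips if it meets the rack with over 35 N: land it slowly.
- peg_long: The rack's long peg: white plastic, the only one 100 mm tall (the others 45 mm), 16 mm in diameter, rounded tip, at its foot a collar 24 mm wide and 6 mm high. Origin on its axis at the level of the deck on which the cylinder's rim must rest; z up. It stands in any of the three places of the front row; the other two hold short pegs.
- rack: Draining rack, fixed: a slotted steel deck 160 (x) x 310 (y) mm, its top 50 mm above the table, on four corner legs, drip tray below. Origin on the table under the deck's centre, z up; -x is the front, where the tray slides out. Front row of three pegs at x = -38 mm, y = -95, 0, 95 mm; rear row of two short pegs at x = 43 mm, y = -50, 50 mm.
- tray (a joint): How far the drip tray is pulled out, in m: 0 is fully home (end stop), up to 0.09. It slides level along the rack's x axis (outward to -x) with about 2 N of friction, and stays where it is left.
- tray_handle (a point): Middle of the drip tray's handle: a steel bar 10 mm thick, 110 mm long along the rack's y, 26 mm above the table, 30 mm in front of the tray's white front panel (300 mm wide, 6 to 42 mm above the table). Axes as rack. With the tray home it lies 110 mm to -x of the rack's origin.
- mat: The draining mat: grey silicone, 270 (x) x 240 (y) x 4 mm, fixed. Origin at the centre of its underside on the table. The measuring cylinder lies on its +y half, a bottle brush on its -y half.
- beaker_low: A low glass beaker, 50 mm in diameter, 70 mm high, already drying mouth down on a short peg of the front row. Origin at the centre of its bottom, which is on top. Leave it.
- beaker_tall: A tall glass beaker, 48 mm in diameter, 90 mm high, drying mouth down on a rear peg. Origin at the centre of its bottom, which is on top. Leave it.
- plastic_tube: A clear plastic tube with flat bottom, 33 mm in diameter, 110 mm high, drying mouth down on the other rear peg. Origin at the centre of its bottom, which is on top. Leave it.
- brush: A bottle brush lying along the mat: white bristles 30 mm thick and 90 mm long towards +x, wire handle with a loop to -x, 240 mm in all. Origin on its underside, below the middle of the straight wire (the bristles reach 102 mm to +x, the loop 138 mm to -x). Leave it.
- wash_bottle: A white plastic wash bottle, 62 mm in diameter, 185 mm high, standing behind the mat. Origin at its underside. Leave it.
- flask: A stoppered glass conical flask, 68 mm wide at the foot, 123 mm high, standing on the table. Origin at its underside. Leave it.
Things that resemble listed ones, but are neither listed nor needed, are in the scene too. Leave any red look-alike of the part that bears cyl_mid alone.

How it is judged:
By the outcome, as a careful person would: the job done as asked, in the order asked, and still so for the second after the job is handed in, with the robot touching nothing.
It also fails if it takes over 61 s, if anything falls off the work surface, if the arm or the gripper's body presses on something with over 40 N, if the wrist force passes 120 N, or if a joint passes its speed limit or range.

## Robot

A 6-joint arm with a two-finger parallel gripper is mounted at the origin on the work surface. World frame = base frame: x ahead of the robot, y to its left, z up, the work surface at z = 0. Lengths are in mm, angles in rad, forces in N, time in s.
With the tool pointing down it reaches from about 250 to 775 mm from the base axis. Payload 4 kg.
Tool frame: the origin (TCP) lies at the very end of the fingers, on their centre line; the grasp point (between the pads) lies 19 mm behind it; x points along the fingers, z is the direction in which the jaws open and shut, and the axes are right-handed (so a half turn about x gives the same grasp; the last joint's range is limited). The gripper opens to 85 mm and grips with 20 to 120 N. Pads are 22 mm wide; open, the fingers measure 114 mm over their backs; the gripper's body (76 mm by 85 mm) begins 54 mm behind the grasp point. The pads swing forward as they close: fully open they stand 13 mm farther back than shut.
Start: joints at [-1.23, 0.087, 1.371, -0, 1.684, -0.103], TCP at [236.155, -496.738, 231.341] pointing down, gripper open.
Joint ranges: [-3.1, 3.1], [-0.76, 2.03], [0.27, 2.55], [-1.08, 4.22], [0.17, 2.65], [-2.57, 2.57]. Speed limits (rad/s): [2.79, 2.79, 3.14, 3.14, 3.14, 3.14].

## Interface

Orientations are given as a unit quaternion [x, y, z, w].
In Python, from station import * gives the robot as it stands.
- The arm moves only by the shell command python3 -m creep 'ROWS'. ROWS is JSON, one flat list of numbers, 7 for each row, row after row: the turn, a rotation vector about the tool's x, y, z in rad, then the shift along the tool's x, y, z in m, then the finger opening in m, from 0 to 0.0854. In form: [ax, ay, az, dx, dy, dz, hand, ax, ay, az, dx, dy, dz, hand, ...]. A call has 1 to 12 rows; each row is the pose to reach, as a shift and turn from the pose commanded when the call began, along the tool's axes at that moment; what a row does not reach only later rows make up. A row lasts 1/10 s, in which the tool goes at most 50 mm and 8.59 degrees, less where a joint would pass 70% of its speed; a pose out of reach is approached as far as the arm can. A call with a gripper value outside its range is refused whole. The fingers move at their own pace and stop on an object; the grip force is fixed at half the most. Time passes only in rows, so rows that repeat a pose let the fingers close. It gives the time, the measured TCP pose, the force and the opening at its end, in the units of the state.
- get_state(): the state, without advancing time (a new reading comes with each control period).
- camera(name): name is "side" or "top" or "wrist"; returns a dict with "img" (400x640x3 uint8, red, green, blue), "camera_matrix" (3x3 intrinsics, pixels), "T" (4x4, takes a point from camera to world coordinates); the wrist camera has in their place "mount" (4x4, takes a point from camera to tool coordinates, whose origin is the TCP and whose axes are the tool frame's). Camera axes: x right, y down, z forward; pixel columns grow to the right and rows downward; lengths in mm; the calibration is good to about 2 mm. The wrist camera is an equidistant fisheye: a pixel r from the principal point sees the ray r / f radians off the axis. A picture is of the moment at which its call begins: read the wrist's pose just before it. There is no depth.
- close_job(): hands the job in, once; it reports no verdict.
The state is a dict: "time": time; "joint_pos": joint angles; "joint_vel": joint speeds; "effort": joint torques, N m; "tcp_pos": TCP position; "eef_rot": TCP orientation; "ft_force": force on the tool from outside, world axes, zero at the start; "ft_torque": the same for the moment, N m; "width": opening from 0.0 (shut) to 1.0 (fully open).
Only numpy, scipy, OpenCV 4.12 (cv2) and the standard library are available. Lean on these libraries where they do the work, as an engineer would, in place of code of your own. Each camera call takes 0.05 s, during which the arm holds its last target.

## Working session

There is one attempt and no reset: what is moved stays moved. The work goes in short steps, Python scripts to look and compute and a shell command to move; the robot and the scene stay as the last step left them, time stands still between calls to the robot, and variables do not carry over. Pictures are saved under pics/ and viewed, and the job is handed in when it is done.

```bash
ls; mkdir -p pics; python3 - <<'E'
from station import *
import cv2,numpy as np
print(get_state())
for n in ["side","top","wrist"]:
    c=camera(n); cv2.imwrite(f"pics/{n}0.png",c["img"][:,:,::-1])
    np.savez(f"{n}0.npz",**c)
    print(n,c["camera_matrix"].round(2).tolist(),np.round(c.get("T",c.get("mount")),4).tolist())
E
```

```text
pics
{'time': 0.0, 'joint_pos': array([-1.23008766e+00,  8.79813400e-02,  1.37230446e+00, -5.59769445e-06,
        1.68360418e+00, -1.03148872e-01]), 'joint_vel': array([-0.00304817, -0.00103839, -0.00059181,  0.00123077,  0.00153528,
       -0.00018662]), 'effort': array([ 1.49447773e-03, -3.51860654e+01, -3.13274539e+01, -1.38056139e-04,
        1.07529244e-02,  1.24315619e-06]), 'tcp_pos': array([ 235.98179377, -496.23337781,  230.09927117]), 'eef_rot': array([ 0.37818223,  0.59843216, -0.37718087,  0.59715304]), 'ft_force': array([-0.00766339,  0.22095408,  0.06424221]), 'ft_torque': array([ 0.01136967, -0.01219285, -0.00492117]), 'width': 0.9971521625721165}
side [[443.96, 0.0, 317.75], [0.0, 443.96, 191.21], [0.0, 0.0, 1.0]] [[-0.9956, -0.0467, 0.0808, 429.7333], [-0.0928, 0.5864, -0.8047, 908.0678], [-0.0098, -0.8087, -0.5882, 783.6493], [0.0, 0.0, 0.0, 1.0]]
top [[378.53, 0.0, 317.5], [0.0, 378.53, 203.85], [0.0, 0.0, 1.0]] [[0.0249, -0.9834, 0.1798, 361.1085], [-0.9996, -0.0264, -0.0059, -8.7853], [0.0106, -0.1795, -0.9837, 920.6262], [0.0, 0.0, 0.0, 1.0]]
wrist [[309.71, 0.0, 317.98], [0.0, 309.71, 204.21], [0.0, 0.0, 1.0]] [[0.0002, -0.3142, 0.9494, -142.4645], [0.0, -0.9494, -0.3142, 81.3489], [1.0, 0.0001, -0.0002, 0.4852], [0.0, 0.0, 0.0, 1.0]]
```

View pics/side0.png

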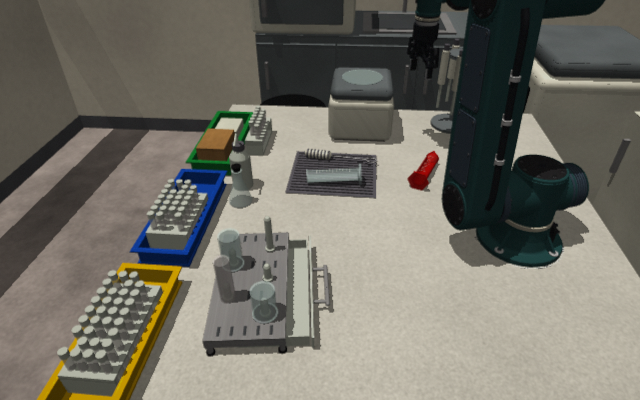

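View pics/top0.png

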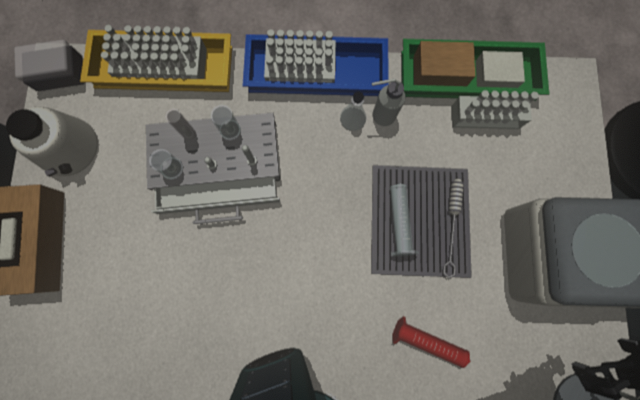

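View pics/wrist0.png

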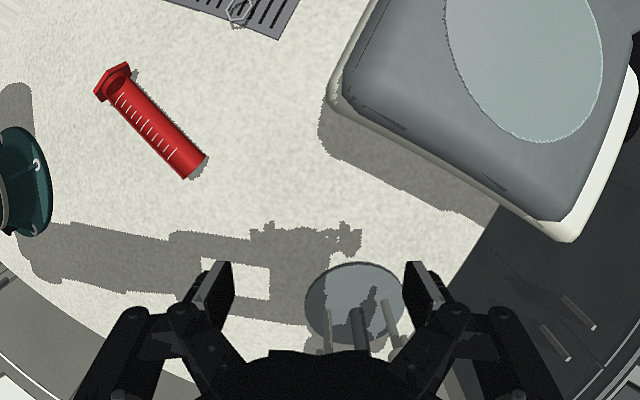

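Top view: the rack is at (212,150), with the tray pulled out and its handle at (218,217). The long peg is near (248,157). The clear cylinder lies on the mat at (402,222), foot toward the robot, and the red look-alike is at (430,342). Side view: the long peg is at (268,235) and the cylinder at (333,176). I'll zoom in.

```bash
python3 - <<'E'
import cv2
t=cv2.imread("pics/top0.png"); s=cv2.imread("pics/side0.png")
cv2.imwrite("pics/t_rack.png",cv2.resize(t[95:235,135:295],None,fx=5,fy=4.2,interpolation=cv2.INTER_CUBIC)[:600,:800])
cv2.imwrite("pics/t_cyl.png",cv2.resize(t[160:280,365:475],None,fx=5,fy=5,interpolation=cv2.INTER_CUBIC))
cv2.imwrite("pics/s_rack.png",cv2.resize(s[205:360,195:345],None,fx=3.8,fy=3.8,interpolation=cv2.INTER_CUBIC))
E
```

```text
(no output)
```

View pics/t_rack.png

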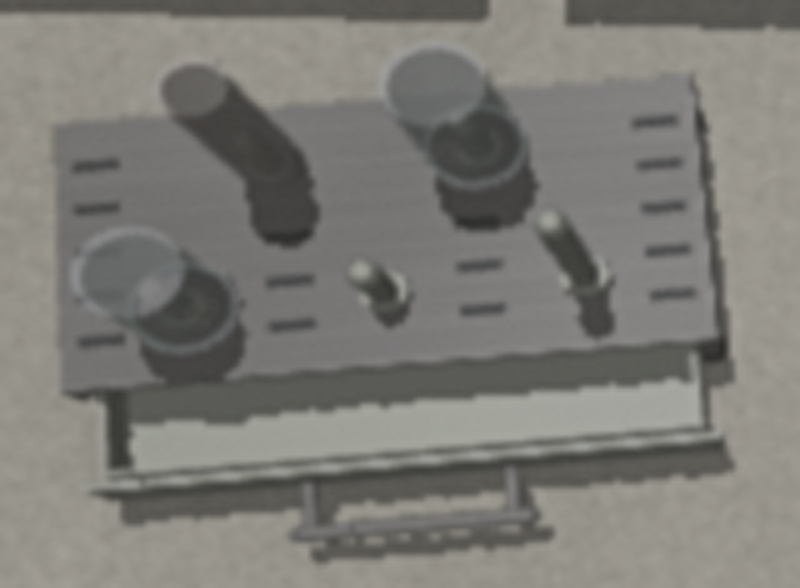

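View pics/t_cyl.png

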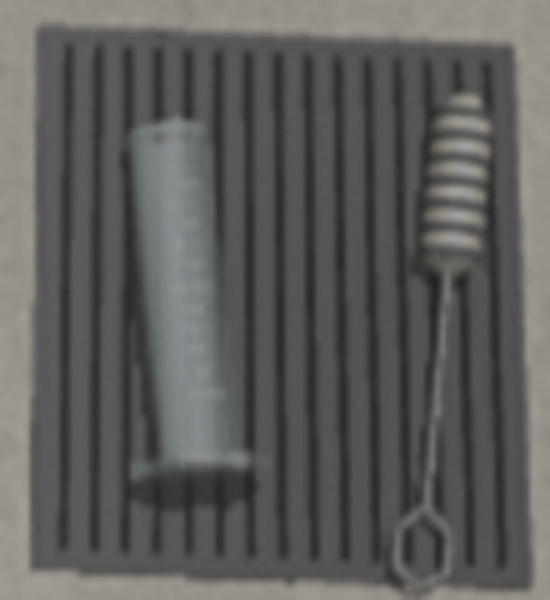

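View pics/s_rack.png

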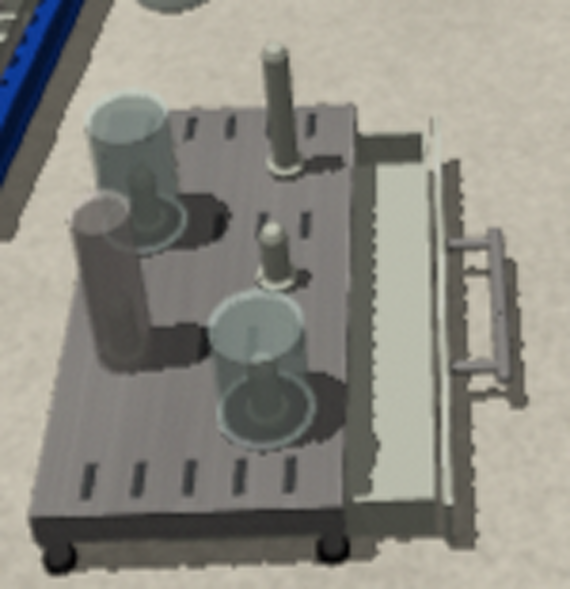

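```bash
cat > h.py <<'E'
import numpy as np
from scipy.spatial.transform import Rotation as R
C={n:dict(np.load(f"{n}0.npz")) for n in ["side","top"]}
def ray(n,u,v):
    c=C[n];K=c["camera_matrix"];T=c["T"]
    d=T[:3,:3]@np.array([(u-K[0,2])/K[0,0],(v-K[1,2])/K[1,1],1.]);return T[:3,3],d/np.linalg.norm(d)
def onz(n,u,v,z):
    o,d=ray(n,u,v);return o+d*(z-o[2])/d[2]
def tri(a,b):
    (o1,d1),(o2,d2)=ray("top",*a),ray("side",*b)
    M=np.stack([d1,-d2],1);t=np.linalg.lstsq(M,o2-o1,rcond=None)[0]
    p,q=o1+t[0]*d1,o2+t[1]*d2;return (p+q)/2,np.linalg.norm(p-q)
def proj(n,p):
    c=C[n];q=np.linalg.inv(c["T"])@np.append(p,1);K=c["camera_matrix"];return (K@(q[:3]/q[2]))[:2]
tr=lambda X,Y:(135+X/5-.4,95+Y/4.2-.4)
tc=lambda X,Y:(365+X/5-.4,160+Y/5-.4)
sr=lambda X,Y:(195+X/3.8-.4,205+Y/3.8-.4)
E
python3 - <<'E'
from h import *
np.set_printoptions(precision=1,suppress=True)
print("tip",tri(tr(551,222),sr(274,52)))
print("base",tri(tr(590,285),sr(284,168)), onz("top",*tr(590,285),50),onz("side",*sr(284,166),50))
print("short tip",tri(tr(364,272),sr(272,232)),"base",onz("top",*tr(392,297),50),onz("side",*sr(275,279),50))
for X,Y in [(52,127),(692,75),(720,342),(65,392)]: print("deck",onz("top",*tr(X,Y),50))
for X,Y in [(355,105),(345,515),(35,515)]: print("deck side",onz("side",*sr(X,Y),50))
print("handle ends", [tri(tr(536,516),sr(495,230)),tri(tr(293,533),sr(502,380))],onz("top",*tr(536,514),26),onz("top",*tr(293,532),26))
print("panel ends", onz("top",*tr(722,436),42),onz("top",*tr(92,487),42))
print("cyl foot", tri(tc(200,475),((361),(175))))
for n,p in [("mat",(38,30)),("mat",(512,45)),("mat",(530,585)),("mat",(32,570))]: print(n,onz("top",*tc(*p),4))
print("rim L/R",onz("top",*tc(130,128),24),onz("top",*tc(210,122),24))
print("tube L/R at foot",onz("top",*tc(160,455),28),onz("top",*tc(236,450),28))
print("foot L/R",onz("top",*tc(132,470),28),onz("top",*tc(262,460),28))
import cv2
s=cv2.imread("pics/side0.png");cv2.imwrite("pics/s_cyl.png",cv2.resize(s[140:205,280:390],None,fx=7,fy=7,interpolation=cv2.INTER_CUBIC))
E
```

```text
tip (array([622.6, 145.3, 143.2]), np.float64(1.596285331961566))
base (array([621.2, 143.7,  46.3]), np.float64(7.474514030239924)) [616.2 143.   50. ] [624.4 144.6  50. ]
short tip (array([610.2, 239.4,  88.6]), np.float64(1.77224628329952)) base [606.5 236.5  50. ] [612.4 239.2  50. ]
deck [703.2 407.9  50. ]
deck [744.1 100.3  50. ]
deck [584.7  79.7  50. ]
deck [547.4 385.2  50. ]
deck side [588.3  83.6  50. ]
deck side [547.4 394.4  50. ]
deck side [704.3 407.9  50. ]
handle ends [(array([488.2, 165.3,  25.5]), np.float64(2.7032640114730837)), (array([475.4, 280.5,  23.8]), np.float64(2.0305659487287646))] [487.9 165.4  26. ] [474.6 279.8  26. ]
panel ends [532.3  77.2  42. ] [495.4 370.6  42. ]
cyl foot (array([ 409.5, -221.8,   26.4]), np.float64(1.3277572066222572))
mat [ 629.9 -149.2    4. ]
mat [ 628.8 -387.9    4. ]
mat [ 361.8 -384.2    4. ]
mat [ 363.  -146.1    4. ]
rim L/R [ 575.9 -190.9   24. ] [ 579.9 -230.    24. ]
tube L/R at foot [ 417.6 -202.7   28. ] [ 420.8 -238.6   28. ]
foot L/R [ 410.2 -189.5   28. ] [ 416.5 -250.7   28. ]
```

View pics/s_cyl.png

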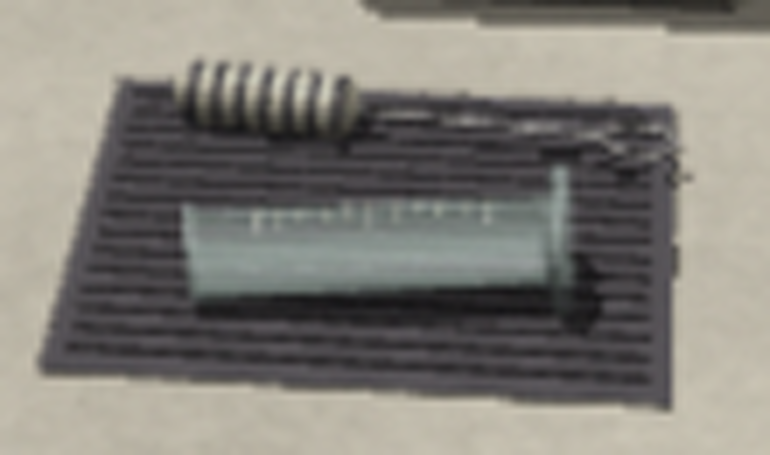

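Everything agrees: rack yaw is about 7°, the long peg is near (620,144), the handle near (481,223), and the cylinder runs from its foot at (409,-222) to its rim at (578,-210). The list of what could be taken for the cylinder:
- Clear cylinder at top (402,222).
- Red cylinder at top (430,342), the look-alike.
- Plastic tube at (180,125) and beakers at (167,163) and (227,125), all on the rack.

By the description I choose the one on the mat, at (402,222). The close crop shows it clear, hexagonal-footed, with the foot toward the robot. Now I'll check the wrist kinematics and the tilted-grasp plan: grasp with the tool tilted 45° towards the mouth, then a half turn about the tool x puts the mouth down.

```bash
python3 - <<'E'
from h import *
from station import *
np.set_printoptions(precision=4,suppress=True)
s=get_state();q=s["joint_pos"];print(s["time"])
M=R.from_quat(s["eef_rot"]).as_matrix();print(M)
def A(q):return R.from_euler('ZYXYX',[q[0],q[1]+q[2],q[3],q[4],q[5]])
C0=A(q).as_matrix().T@M;print(C0)
# refine cyl: tri of rim and foot
sc=lambda X,Y:(280+X/7-.4,140+Y/7-.4)
print("rim",tri(tc(171,125),sc(189,252)),"foot", tri(tc(200,482),sc(572,233)))
f=C["top"]; print(proj("side",[579,-210.5,24]),sc(189,252),proj("side",[409.5,-221.8,32.3]),sc(565,235))
E
```

```text
0.15
[[-0.0006  0.9031  0.4294]
 [ 0.0016  0.4294 -0.9031]
 [-1.      0.0002 -0.0017]]Traceback (most recent call last):
  File "<stdin>", line 7, in <module>
  File "<stdin>", line 6, in A
  File "scipy/spatial/transform/_rotation.pyx", line 1413, in scipy.spatial.transform._rotation.Rotation.from_euler
ValueError: Expected axis specification to be a non-empty string of upto 3 characters, got ZYXYX
```

```bash
cat >> h.py <<'E'
E_=lambda a,x:R.from_euler(a,x)
def A(q):return E_('z',q[0])*E_('y',q[1]+q[2])*E_('x',q[3])*E_('y',q[4])*E_('x',q[5])
def ik6(M,j1,p23,C0):
    # wrist angles for tool rot M given j1 and j2+j3
    B=((E_('z',j1)*E_('y',p23)).inv()*R.from_matrix(M@C0.T))
    return B.as_euler('XYX')
def frame(t,z):
    t=np.array(t,float);t/=np.linalg.norm(t);z=np.array(z,float);z-=t*(z@t);z/=np.linalg.norm(z);return np.stack([t,np.cross(z,t),z],1)
E
python3 - <<'E'
from h import *
from station import *
np.set_printoptions(precision=3,suppress=True)
s=get_state();q=s["joint_pos"]
M=R.from_quat(s["eef_rot"]).as_matrix()
C0=A(q).as_matrix().T@M;print(C0)
c=np.cos;sn=np.sin;r=np.radians
def show(n,az,el,zaz,j1,p23):
    t=[c(r(el))*c(r(az)),c(r(el))*sn(r(az)),-sn(r(el))]
    print(n,ik6(frame(t,[c(r(zaz)),sn(r(zaz)),0]),j1,p23,C0))
for p in (1.2,1.5):
    show("push z=+y",0,89.99,97,.30,p);show("push z=-y",0,89.99,-83,.30,p)
    show("lie",4,45,-86,-.45,p);show("lie60",4,60,-86,-.45,p);
    show("fin z+",10,45,100,.1,p); show("fin30",10,30,100,.1,p)
E
```

```text
[[ 0.     0.103 -0.995]
 [-0.103  0.989  0.102]
 [ 0.995  0.102  0.011]]
push z=+y [-1.308  1.671 -0.46 ]
push z=-y [1.834 1.47  0.254]
lie [ 1.176  1.797 -0.544]
lie60 [ 1.184  1.771 -0.282]
fin z+ [-1.546  1.502  0.308]
fin30 [-1.56   1.479  0.569]
push z=+y [-1.291  1.59  -0.171]
push z=-y [ 1.851  1.551 -0.035]
lie [ 1.13   1.674 -0.822]
lie60 [ 1.145  1.652 -0.56 ]
fin z+ [-1.567  1.498  0.609]
fin30 [-1.587  1.48   0.871]
```

```bash
sed -i "s/E_('x',q\[3\])\*E_('y',q\[4\])\*E_('x',q\[5\])/E_('z',q[3])*E_('y',q[4])*E_('z',q[5])/; s/'XYX'/'ZYZ'/" h.py
python3 - <<'E'
from h import *
from station import *
np.set_printoptions(precision=3,suppress=True)
s=get_state();q=s["joint_pos"]
M=R.from_quat(s["eef_rot"]).as_matrix()
C0=A(q).as_matrix().T@M;print(C0);C0=C0.round()
c=np.cos;sn=np.sin;r=np.radians
def show(n,az,el,zaz,j1,p23):
    t=[c(r(el))*c(r(az)),c(r(el))*sn(r(az)),-sn(r(el))]
    print(n,p23,ik6(frame(t,[c(r(zaz)),sn(r(zaz)),0]),j1,p23,C0))
for p in (1.3,1.6,1.9):
    show("push z=+y",0,89.99,97,.30,p);show("push z=-y",0,89.99,-83,.30,p)
    show("lie",4,45,-86,-.45,p);show("lie60",4,60,-86,-.45,p);show("lie60 toward radial",-10,55,-86,-.45,p)
    show("fin z+",10,45,100,.1,p); show("fin30",10,30,100,.1,p);show("fin az-20",-20,45,70,.1,p)
E
```

```text
[[-0.  0. -1.]
 [ 0.  1. -0.]
 [ 1. -0. -0.]]
push z=+y 1.3 [-0.     1.841 -1.393]
push z=-y 1.3 [-0.     1.841  1.749]
lie 1.3 [0.394 1.157 1.021]
lie60 1.3 [0.256 1.383 1.062]
lie60 toward radial 1.3 [0.165 1.253 1.09 ]
fin z+ 1.3 [ 0.06   1.058 -1.653]
fin30 1.3 [ 0.09   0.798 -1.671]
fin az-20 1.3 [-0.346  1.132 -1.091]
push z=+y 1.6 [-0.     1.541 -1.393]
push z=-y 1.6 [-0.     1.541  1.749]
lie 1.6 [0.472 0.884 0.874]
lie60 1.6 [0.283 1.094 0.978]
lie60 toward radial 1.6 [0.192 0.957 1.03 ]
fin z+ 1.6 [ 0.077  0.759 -1.679]
fin30 1.6 [ 0.135  0.499 -1.727]
fin az-20 1.6 [-0.42   0.853 -0.957]
push z=+y 1.9 [-0.     1.241 -1.393]
push z=-y 1.9 [-0.     1.241  1.749]
lie 1.9 [0.641 0.628 0.643]
lie60 1.9 [0.351 0.808 0.863]
lie60 toward radial 1.9 [0.256 0.665 0.939]
fin z+ 1.9 [ 0.119  0.46  -1.73 ]
fin30 1.9 [ 0.321  0.206 -1.923]
fin az-20 1.9 [-0.585  0.589 -0.739]
```

The wrist model fits (ZYZYZ), and every pose in the plan is within the joint ranges. Next a helper that gives the shift and turn from the current pose, then I go to the pre-push point.

```bash
cat >> h.py <<'E'
def rot(az,el,zaz):
    az,el,zaz=np.radians([az,el,zaz]);c,s=np.cos,np.sin
    return frame([c(el)*c(az),c(el)*s(az),-s(el)],[c(zaz),s(zaz),0])
def go(pos,M=None):
    from station import get_state
    s=get_state();B=R.from_quat(s["eef_rot"]).as_matrix()
    if M is None:M=B
    w=R.from_matrix(B.T@M).as_rotvec();d=B.T@(np.array(pos)-s["tcp_pos"])/1000
    print("go",np.round(w,3).tolist(),np.round(d,4).tolist(),"rows>=",round(max(np.degrees(np.linalg.norm(w))/8.59,np.linalg.norm(d)/.05),1))
def st():
    from station import get_state
    s=get_state();B=R.from_quat(s["eef_rot"]).as_matrix()
    print("t",round(s["time"],2),"p",s["tcp_pos"].round(1),"x",B[:,0].round(3),"z",B[:,2].round(3),"q",s["joint_pos"].round(2),"F",s["ft_force"].round(1),"w",round(s["width"],3))
E
python3 - <<'E'
from h import *
st()
D=rot(0,89.999,-83)
go([260,-150,270],D); go([440,217.5,120],D)
E
```

```text
t 0.15 p [ 236.  -496.4  230.4] x [-0.001  0.002 -1.   ] z [ 0.429 -0.903 -0.002] q [-1.23  0.09  1.37 -0.    1.68 -0.1 ] F [ 0.2  1.3 -0.5] w 1.004
go [0.322, -0.002, 0.0] [-0.0391, 0.1704, -0.3026] rows>= 7.0
go [0.322, -0.002, 0.0] [0.1114, 0.4907, -0.557] rows>= 15.0
```

```bash
python3 -m creep '[0.1,0,0,-0.039,0.02,-0.04,0.02, 0.1,0,0,-0.039,0.04,-0.09,0, 0.15,0,0,-0.039,0.07,-0.13,0, 0.2,0,0,-0.039,0.1,-0.18,0, 0.25,0,0,-0.039,0.13,-0.22,0, 0.3,0,0,-0.039,0.16,-0.26,0, 0.32,0,0,-0.039,0.2,-0.3,0, 0.32,0,0,-0.03,0.24,-0.33,0, 0.32,0,0,-0.02,0.28,-0.36,0, 0.32,0,0,-0.01,0.32,-0.39,0, 0.32,0,0,0,0.35,-0.42,0, 0.32,0,0,0.02,0.38,-0.45,0]'
python3 - <<'E'
from h import *
st()
D=rot(0,89.999,-83)
go([440,217.5,130],D); 
E
```

```text
time: 1.35
tcp_pos: [381.3, 59.8, 218.2]
eef_rot: [0.469, 0.529, -0.467, 0.531]
ft_force: [1.3, -1.4, 1.3]
width: -0.004
t 1.35 p [381.3  59.8 218.2] x [ 0.003 -0.    -1.   ] z [ 0.124 -0.992  0.001] q [ 0.01 -0.29  1.74 -0.    1.69  1.45] F [ 1.3 -1.4  1.3] w -0.004
go [0.002, 0.001, -0.003] [0.0883, 0.0776, -0.1493] rows>= 3.8
```

```bash
python3 -m creep '[0,0,0,0.03,0.03,-0.05,0, 0,0,0,0.06,0.05,-0.1,0, 0,0,0,0.088,0.075,-0.148,0, 0,0,0,0.088,0.075,-0.148,0]'
python3 - <<'E'
from h import *
from station import *
import cv2
st(); D=rot(0,89.999,-83)
go([440,217.5,16],D)
s=get_state();c=camera("wrist");np.savez("wrist1.npz",p=s["tcp_pos"],r=s["eef_rot"],**c)
cv2.imwrite("pics/wrist1.png",c["img"][:,:,::-1])
E
```

```text
time: 1.75
tcp_pos: [435.9, 215.9, 127.5]
eef_rot: [0.467, 0.531, -0.468, 0.53]
ft_force: [1.3, -0.1, -0.0]
width: 0.002
t 1.75 p [435.9 215.9 127.5] x [-0.002 -0.001 -1.   ] z [ 0.125 -0.992  0.   ] q [ 0.34 -0.01  1.68  0.    1.47  1.79] F [ 1.3 -0.1 -0. ] w 0.002
go [0.003, 0.0, 0.002] [0.1115, 0.0045, -0.0011] rows>= 2.2
```

View pics/wrist1.png

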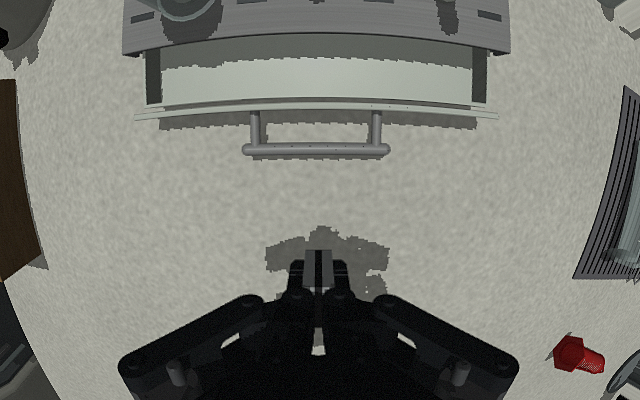

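Wrist view: the handle bar is at (316,150), square to and centred ahead of the closed fingers (318,270). I descend and push along tool +y.

```bash
python3 -m creep '[0,0,0,0.04,0.0,0,0, 0,0,0,0.08,0.0,0,0, 0,0,0,0.111,0.0,0,0, 0,0,0,0.111,0.01,0,0, 0,0,0,0.111,0.02,0,0, 0,0,0,0.111,0.025,0,0, 0,0,0,0.111,0.03,0,0,0,0,0,0.111,0.035,0,0,0,0,0,0.111,0.04,0,0,0,0,0,0.111,0.045,0,0,0,0,0,0.111,0.050,0,0]'
python3 - <<'E'
from h import *
st()
E
```

```text
time: 2.9
tcp_pos: [486.4, 219.9, 18.8]
eef_rot: [0.468, 0.53, -0.468, 0.53]
ft_force: [-2.1, 0.2, 0.9]
width: 0.003
t 2.9 p [486.4 219.9  18.8] x [-0. -0. -1.] z [ 0.124 -0.992 -0.   ] q [0.32 0.19 1.69 0.   1.26 1.77] F [-2.1  0.2  0.9] w 0.003
```

```bash
python3 -m creep '[0,0,0,0,0.006,0,0,0,0,0,0,0.012,0,0,0,0,0,0,0.018,0,0,0,0,0,0,0.024,0,0,0,0,0,0,0.029,0,0]'
python3 - <<'E'
from h import *
from station import *
import cv2
st();C["top"]=camera("top");t=C["top"]["img"][:,:,::-1]
cv2.imwrite("pics/t_rack2.png",cv2.resize(t[95:235,135:295],None,fx=5,fy=4.2,interpolation=cv2.INTER_CUBIC)[:600,:800])
E
```

```text
time: 3.4
tcp_pos: [515.4, 223.5, 18.6]
eef_rot: [0.468, 0.53, -0.468, 0.53]
ft_force: [-1.4, 1.0, 0.7]
width: -0.001
t 3.4 p [515.4 223.5  18.6] x [-0.  0. -1.] z [ 0.123 -0.992 -0.   ] q [0.31 0.25 1.62 0.   1.27 1.76] F [-1.4  1.   0.7] w -0.001
```

View pics/t_rack2.png

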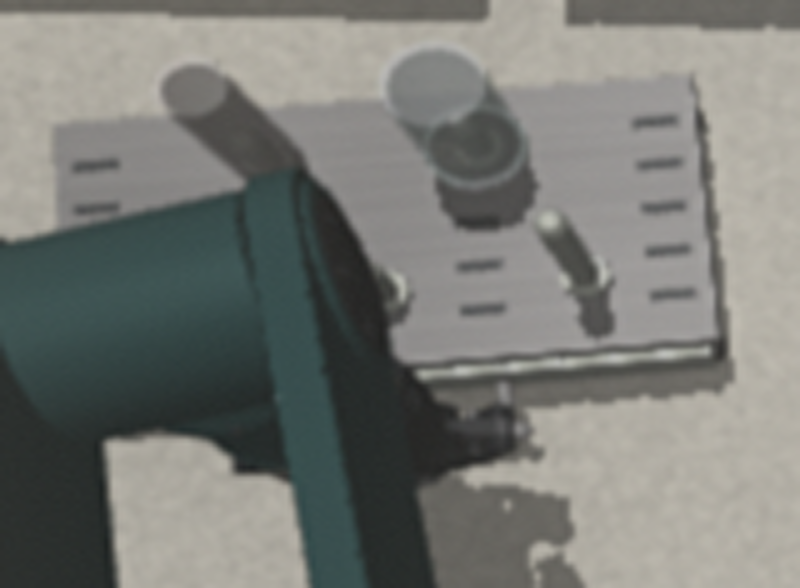

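The tray panel is now almost at the deck edge, at crop (570,362). I'll finish in small steps and watch the force.

```bash
python3 -m creep '[0,0,0,0,0.002,0,0,0,0,0,0,0.004,0,0,0,0,0,0,0.006,0,0]'; python3 -m creep '[0,0,0,0,0.0015,0,0,0,0,0,0,0.003,0,0]'
```

```text
time: 3.75
tcp_pos: [520.8, 224.0, 18.5]
eef_rot: [0.468, 0.53, -0.468, 0.53]
ft_force: [-0.7, 0.1, 1.4]
width: -0.003
time: 3.95
tcp_pos: [523.5, 224.4, 18.5]
eef_rot: [0.468, 0.53, -0.468, 0.53]
ft_force: [-5.7, -0.9, 2.9]
width: 0.002
```

```bash
python3 -m creep '[0,0,0,0,0.001,0,0,0,0,0,0,0.002,0,0]';  python3 -m creep '[0,0,0,0,0.001,0,0]'
```

```text
time: 4.15
tcp_pos: [523.6, 224.4, 18.5]
eef_rot: [0.466, 0.531, -0.47, 0.529]
ft_force: [-9.0, -2.0, 5.6]
width: -0.006
time: 4.25
tcp_pos: [523.6, 224.4, 18.4]
eef_rot: [0.466, 0.532, -0.47, 0.528]
ft_force: [-11.7, -1.5, 8.3]
width: -0.001
```

The force climbs to 12 N with no further motion, so the tray is at its end stop. I back off, lift, and look at the tray and the peg.

```bash
python3 -m creep '[0,0,0,0,-0.01,0,0,0,0,0,0,-0.03,0,0,0,0,0,-0.03,-0.05,0.02,0,0,0,0,-0.08,-0.06,0.05,0,0,0,0,-0.13,-0.04,0.08,0.03,0,0,0,-0.17,-0.02,0.08,0.08,0,0,0,-0.17,-0.02,0.08,0.085,0,0,0,-0.17,-0.02,0.08,0.085]'
cat > look.py <<'E'
import sys,cv2
from h import *
from station import *
n=sys.argv[1]
s=get_state();c=camera("wrist");np.savez(n+".npz",p=s["tcp_pos"],r=s["eef_rot"],**c)
cv2.imwrite(f"pics/{n}.png",c["img"][:,:,::-1]);st()
E
cat >> h.py <<'E'
def wray(n,u,v):
    c=np.load(n+".npz");K=c["camera_matrix"];m=c["mount"]
    a=np.array([u-K[0,2],v-K[1,2]]);r=np.linalg.norm(a);th=r/K[0,0]
    d=np.append(a/r*np.sin(th),np.cos(th))
    B=R.from_quat(c["r"]).as_matrix()
    return c["p"]+B@m[:3,3],B@m[:3,:3]@d
def wz(n,u,v,z):
    o,d=wray(n,u,v);return o+d*(z-o[2])/d[2]
def tri2(r1,r2):
    (o1,d1),(o2,d2)=r1,r2;t=np.linalg.lstsq(np.stack([d1,-d2],1),o2-o1,rcond=None)[0]
    p,q=o1+t[0]*d1,o2+t[1]*d2;return ((p+q)/2).round(1),round(np.linalg.norm(p-q),1)
E
python3 look.py w2
```

```text
time: 5.05
tcp_pos: [519.4, 142.9, 191.9]
eef_rot: [0.471, 0.528, -0.466, 0.532]
ft_force: [0.0, 0.3, -0.9]
width: 0.674
t 5.1 p [517.4 143.  189. ] x [ 0.002  0.    -1.   ] z [ 0.123 -0.992  0.   ] q [ 0.16  0.07  1.47 -0.    1.6   1.61] F [-0.4 -0.8 -1.1] w 0.764
```

View pics/w2.png

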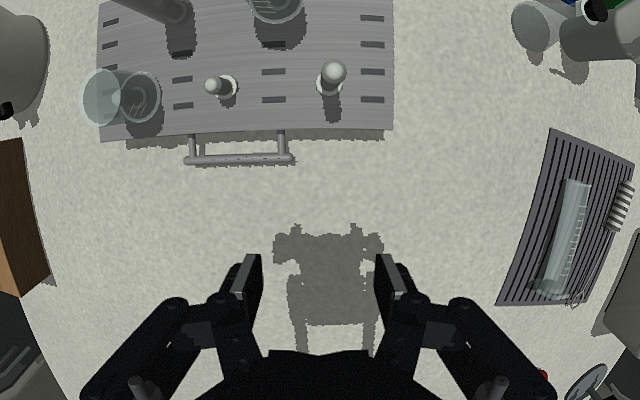

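The tray is home: the panel is hidden under the deck edge and the handle is at (240,158). The long peg's tip is at (333,72), with the collar around (330,86). I crop to measure the peg.

```bash
python3 - <<'E'
import cv2
t=cv2.imread("pics/w2.png")
cv2.imwrite("pics/w2c.png",cv2.resize(t[50:130,290:370],None,fx=7,fy=7,interpolation=cv2.INTER_CUBIC))
E
```

```text
(no output)
```

View pics/w2c.png

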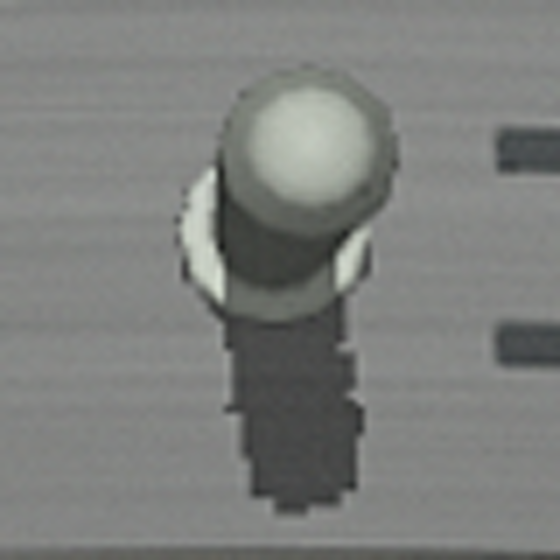

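```bash
python3 - <<'E'
from h import *
np.set_printoptions(precision=1,suppress=True)
f=lambda X,Y:(290+X/7-.43,50+Y/7-.43)
print("tip z142",wz("w2",*f(307,152),142),wz("w2",*f(307,152),145))
print("collar z56",wz("w2",*f(275,230),56),"L/R",wz("w2",*f(178,232),56),wz("w2",*f(372,232),56), wz("w2",*f(275,320),54))
# combine with top/side
print(tri2(wray("w2",*f(307,152)),ray("side",*sr(274,58))),tri2(wray("w2",*f(307,152)),ray("top",*tr(551,226))))
print("short tip",wz("w2",212.5,87,88), "handle",wz("w2",240,158,26),wz("w2",188,160,26),wz("w2",292,157,26))
E
```

```text
tip z142 [623.  145.9 142. ] [622.6 146.  145. ]
collar z56 [623.  145.8  56. ] L/R [621.2 157.9  56. ] [624.4 133.6  56. ] [611.5 144.3  54. ]
(array([623.4, 145.8, 139.3]), np.float64(0.2)) (array([623.2, 146.3, 134.5]), np.float64(1.9))
short tip [608.7 239.8  88. ] handle [540. 226.  26.] [532.6 284.5  26. ] [546.8 172.5  26. ]
```

The wrist measurement puts the peg at (623,146), with collar width 24.4 mm as given, and the handle x matches its home position. Next I go to a tilted stand-off at the cylinder.

```bash
python3 - <<'E'
from h import *
M=rot(4,45,-86);t=M[:,0];G=np.array([524,-214,26.4])
print((G-127*t).round(1))
go(G-127*t+[0,0,60],M); go(G-127*t,M)
E
```

```text
[ 434.4 -220.3  116.2]
go [0.051, -0.021, 0.783] [0.0126, -0.1271, 0.3503] rows>= 7.5
go [0.051, -0.021, 0.783] [0.0726, -0.1272, 0.3503] rows>= 7.6
```

```bash
python3 -m creep '[0,0,0.1,0,-0.02,0.04,0.085,0,0,0.2,0,-0.04,0.09,0.085,0.01,0,0.3,0.01,-0.06,0.14,0.085,0.02,-0.01,0.4,0.01,-0.08,0.18,0.085,0.03,-0.01,0.5,0.01,-0.1,0.23,0.085,0.04,-0.02,0.6,0.02,-0.12,0.28,0.085,0.05,-0.02,0.7,0.04,-0.127,0.32,0.085,0.051,-0.021,0.783,0.06,-0.127,0.35,0.085,0.051,-0.021,0.783,0.072,-0.127,0.35,0.085,0.051,-0.021,0.783,0.072,-0.127,0.35,0.085,0.051,-0.021,0.783,0.072,-0.127,0.35,0.085]'
python3 look.py w3
```

```text
time: 6.2
tcp_pos: [433.2, -218.3, 114.1]
eef_rot: [0.644, 0.295, -0.249, 0.66]
ft_force: [0.2, -0.4, 0.1]
width: 0.993
t 6.25 p [ 434.  -218.5  115.8] x [ 0.703  0.052 -0.709] z [ 0.071 -0.997 -0.002] q [-1.03 -0.33  2.18  0.81  1.06  0.14] F [0.4 0.4 0.1] w 0.993
```

View pics/w3.png

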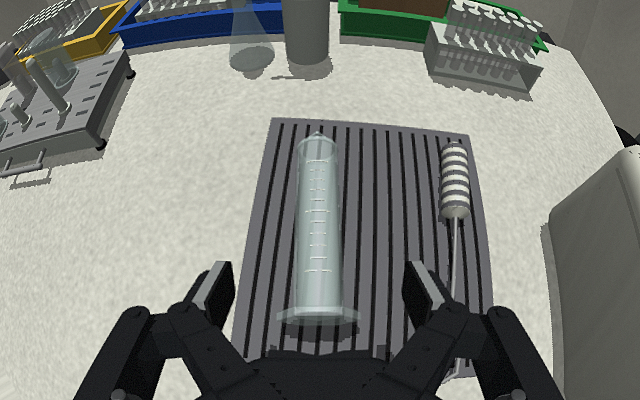

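Wrist: the cylinder is centred, with its foot at (318,314) and mouth near (318,150). The brush wire is at (457,225), off to the right.

```bash
python3 - <<'E'
import cv2
t=cv2.imread("pics/w3.png")
cv2.imwrite("pics/w3c.png",cv2.resize(t[120:340,260:380],None,fx=3.5,fy=2.7,interpolation=cv2.INTER_CUBIC))
E
```

```text
(no output)
```

View pics/w3c.png

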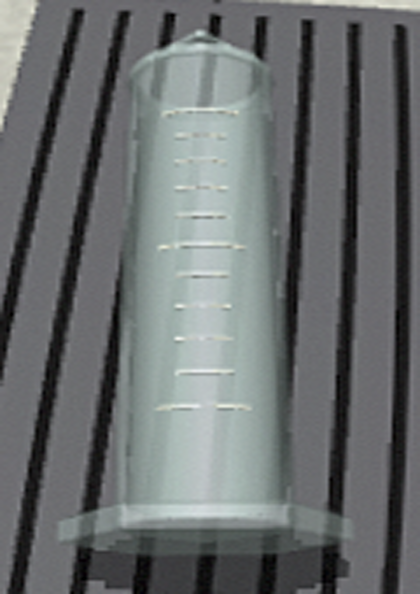

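```bash
python3 - <<'E'
from h import *
np.set_printoptions(precision=1,suppress=True)
f=lambda X,Y:(260+X/3.5-.4,120+Y/2.7-.4)
rim=wz("w3",*f(201,77),23.7); 
print("rim c",rim,"L/R",wz("w3",*f(131,75),23.7),wz("w3",*f(271,75),23.7))
L,Rr=wz("w3",*f(121,495),30),wz("w3",*f(290,495),30);print("tube near foot",L,Rr,(L+Rr)/2)
a,b=wz("w3",*f(58,528),32),wz("w3",*f(353,528),32);print("foot corners",a,b,(a+b)/2)
print("foot top edge",wz("w3",*f(203,507),60))
print("foot bottom edge lower",wz("w3",*f(203,552),4))
print("brush wire",wz("w3",457,222,19),wz("w3",457,260,8), "bristle left",wz("w3",441,180,15))
E
```

```text
rim c [ 576.3 -207.    23.7] L/R [ 576.1 -187.    23.7] [ 578.7 -226.9   23.7]
tube near foot [ 424.1 -200.1   30. ] [ 426.7 -237.6   30. ] [ 425.4 -218.8   30. ]
foot corners [ 412.9 -187.3   32. ] [ 417.4 -251.8   32. ] [ 415.2 -219.5   32. ]
foot top edge [ 418.2 -219.    60. ]
foot bottom edge lower [ 410.8 -219.1    4. ]
brush wire [ 506.4 -345.1   19. ] [ 472.2 -346.2    8. ] bristle left [ 554.3 -335.4   15. ]
```

```bash
python3 - <<'E'
from h import *
M=rot(4.4,45,-85.6);t=M[:,0];G=np.array([523.6,-211.1,26.4])
go(G-30*t,M); go(G+22*t,M); print(G+22*t)
E
```

```text
go [-0.006, 0.002, 0.003] [0.0968, 0.0007, -0.0008] rows>= 1.9
go [-0.006, 0.002, 0.003] [0.1488, 0.0008, -0.0009] rows>= 3.0
[ 539.11050077 -209.90653201   10.84365081]
```

```bash
python3 -m creep '[-0.006,0,0,0.03,0,-0.001,0.085,-0.006,0,0,0.06,0,-0.001,0.085,-0.006,0,0,0.09,0,-0.001,0.085,-0.006,0,0,0.11,0,-0.001,0.085,-0.006,0,0,0.125,0,-0.001,0.085,-0.006,0,0,0.135,0,-0.001,0.085,-0.006,0,0,0.140,0,-0.001,0.085,-0.006,0,0,0.140,0,-0.001,0.085]'
python3 look.py w4
```

```text
time: 7.05
tcp_pos: [533.2, -211.3, 17.9]
eef_rot: [0.641, 0.295, -0.247, 0.664]
ft_force: [0.1, 0.9, -0.2]
width: 0.992
t 7.1 p [ 533.  -211.7   18.2] x [ 0.704  0.05  -0.708] z [ 0.075 -0.997  0.005] q [-0.79  0.02  2.12  0.99  0.7   0.01] F [ 0.8 -0.7  0.4] w 0.998
```

View pics/w4.png

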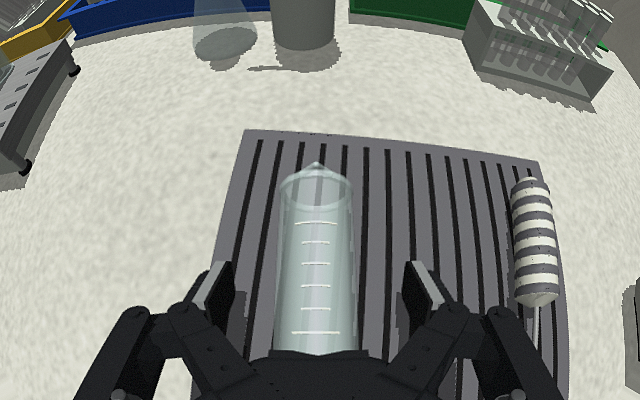

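```bash
python3 -m creep '[0,0,0,0.004,0,0,0.085,0,0,0,0.008,0,0,0.085,0,0,0,0.008,0,0,0.06,0,0,0,0.008,0,0,0.05,0,0,0,0.008,0,0,0.035,0,0,0,0.008,0,0,0.02,0,0,0,0.008,0,0,0.02,0,0,0,0.008,0,0,0.02,0,0,0,0.008,0,0,0.02,0,0,0,0.008,0,0,0.02]'
python3 look.py w5
```

```text
time: 8.1
tcp_pos: [538.3, -211.9, 12.1]
eef_rot: [0.641, 0.295, -0.247, 0.664]
ft_force: [-1.6, -0.1, 3.4]
width: 0.459
t 8.15 p [ 538.3 -211.9   12.1] x [ 0.704  0.049 -0.708] z [ 0.074 -0.997  0.005] q [-0.78  0.04  2.11  1.01  0.68 -0.  ] F [-1.6  0.   2.8] w 0.46
```

View pics/w5.png

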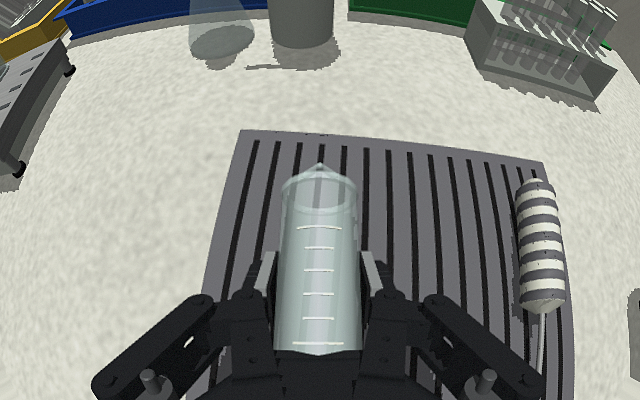

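Gripped at 39 mm (tube 40 mm) with the axis centred at u=318.5. The rim in tool axes is (18.8, 35.3, 0). I lift straight up.

```bash
python3 -m creep '[0,0,0,-0.007,0.007,0,0.02,0,0,0,-0.014,0.014,0,0.02,0,0,0,-0.028,0.028,0,0.02,0,0,0,-0.05,0.05,0,0.02,0,0,0,-0.075,0.075,0,0.02,0,0,0,-0.11,0.1,0,0.02,0,0,0,-0.15,0.12,0,0.02,0,0,0,-0.18,0.14,0,0.02]'
python3 look.py w6
python3 - <<'E'
from h import *
M=rot(-5,46.5,85)
go([480,-120,260],rot(-5,46.5,-95)); go([520,0,280],M); 
M=rot(10,48,100); T=np.array([623,145.8,205])-M@[18.8,35.3,0]; print(T); go(T,M)
E
```

```text
time: 8.95
tcp_pos: [509.5, -212.6, 239.5]
eef_rot: [0.641, 0.295, -0.248, 0.664]
ft_force: [-0.0, -0.5, -0.9]
width: 0.459
t 9.0 p [ 511.5 -214.6  248.2] x [ 0.711  0.042 -0.702] z [ 0.073 -0.997  0.014] q [-0.84 -0.32  1.9   0.67  1.11  0.49] F [ 3.2 -1.7  4.2] w 0.458
go [0.124, -0.102, -0.034] [-0.0267, -0.0078, -0.0964] rows>= 2.0
go [-3.013, 0.052, -0.155] [-0.0072, 0.0417, -0.2129] rows>= 20.1
[636.44593177 148.17088055 242.59143312]
go [3.074, -0.09, -0.123] [0.1081, 0.1056, -0.3527] rows>= 20.5
```

View pics/w6.png

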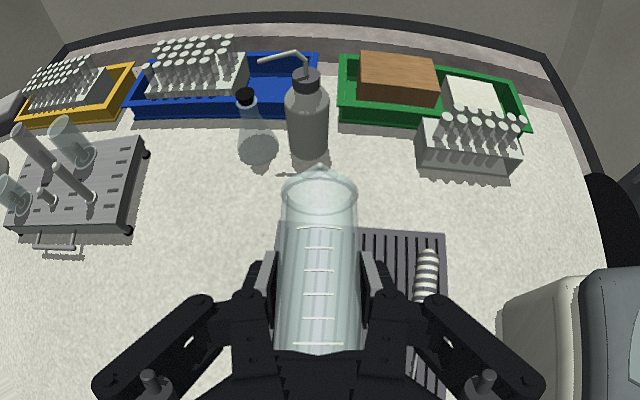

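The grip is firm: the rim has stayed at the same pixels, (318,190). Now the half turn about tool -x, moving toward the rack at the same time.

```bash
python3 -m creep '[-0.12,0,0,-0.01,0,-0.01,0.02,-0.26,0,0,-0.02,0,-0.02,0.02,-0.4,0,0,-0.03,0,-0.04,0.02,-0.54,0,0,-0.03,-0.01,-0.06,0.02,-0.68,0,0,-0.03,-0.01,-0.08,0.02,-0.82,0,0,-0.03,-0.01,-0.1,0.02,-0.96,0,0,-0.03,-0.01,-0.12,0.02,-1.1,0,0,-0.03,-0.01,-0.14,0.02,-1.24,0,0,-0.03,-0.01,-0.16,0.02,-1.38,0,0,-0.03,-0.01,-0.18,0.02,-1.52,0,0,-0.03,-0.01,-0.2,0.02,-1.52,0,0,-0.03,-0.01,-0.2,0.02]'
python3 - <<'E'
from h import *
st()
M=rot(10,48,100); T=np.array([560,100,215])-M@[18.8,35.3,0]; print(T); go(T,M)
E
```

```text
time: 10.2
tcp_pos: [466.6, -12.7, 249.7]
eef_rot: [0.006, 0.385, 0.026, 0.922]
ft_force: [0.5, 0.3, -1.7]
width: 0.46
t 10.2 p [466.6 -12.7 249.7] x [ 0.702  0.054 -0.71 ] z [0.711 0.008 0.703] q [-0.36 -0.66  2.08  0.36  1.02 -0.47] F [ 0.5  0.3 -1.7] w 0.46
[573.44593177 102.37088055 252.59143312]
go [-1.687, -0.014, 0.092] [0.0791, 0.1104, 0.079] rows>= 11.3
```

```bash
python3 -m creep '[-0.14,0,0.01,0,0,0,0.02,-0.28,0,0.02,0,0.01,0,0.02,-0.42,0,0.02,0,0.02,0.01,0.02,-0.56,0,0.03,0.01,0.03,0.02,0.02,-0.7,0,0.04,0.02,0.04,0.03,0.02,-0.84,0,0.05,0.03,0.05,0.04,0.02,-0.98,0,0.05,0.04,0.06,0.05,0.02,-1.12,0,0.06,0.05,0.07,0.06,0.02,-1.26,0,0.07,0.06,0.08,0.07,0.02,-1.4,0,0.08,0.07,0.1,0.079,0.02,-1.54,-0.01,0.09,0.079,0.11,0.079,0.02,-1.687,-0.014,0.092,0.079,0.11,0.079,0.02]'
python3 look.py w7
python3 - <<'E'
from h import *
from station import *
import cv2
M=rot(10,48,100); T=np.array([623,145.8,205])-M@[18.8,35.3,0]; print(T); go(T,M)
for n in ("side","top"): cv2.imwrite(f"pics/{n}7.png",camera(n)["img"][:,:,::-1])
E
```

```text
time: 11.4
tcp_pos: [574.7, 99.1, 251.1]
eef_rot: [0.669, -0.232, -0.343, -0.617]
ft_force: [-0.1, -0.6, -2.3]
width: 0.453
t 11.45 p [574.6  98.6 251.6] x [ 0.658  0.112 -0.745] z [-0.174  0.985 -0.006] q [ 0.02 -0.32  1.86  0.13  0.88 -1.78] F [-0.3 -0.6 -1.1] w 0.458
[636.44593177 148.17088055 242.59143312]
go [0.004, -0.004, -0.003] [0.0529, -0.0459, 0.038] rows>= 1.6
```

View pics/w7.png

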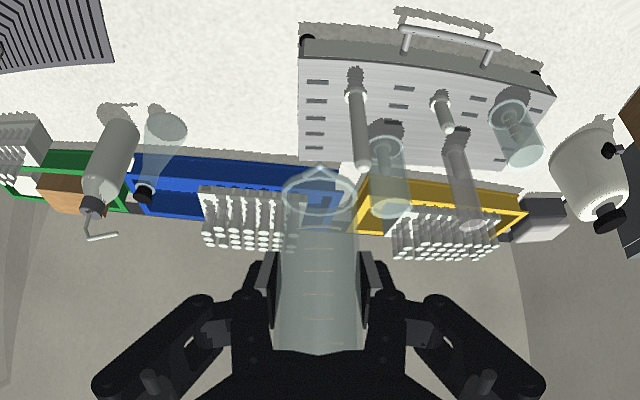

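View pics/side7.png

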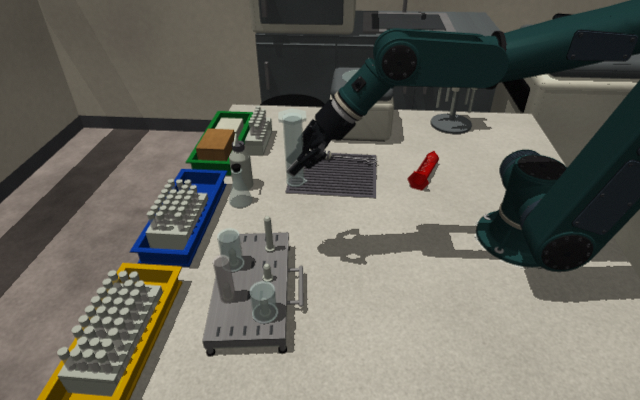

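The cylinder is mouth down and looks upright in the side view (292,145). I move over the peg, with the rim still above the tip.

```bash
python3 -m creep '[0,0,0,0.012,-0.012,0.01,0.02,0,0,0,0.026,-0.023,0.02,0.02,0,0,0,0.04,-0.034,0.03,0.02,0.004,-0.004,-0.003,0.053,-0.046,0.038,0.02,0.004,-0.004,-0.003,0.053,-0.046,0.038,0.02,0.004,-0.004,-0.003,0.053,-0.046,0.038,0.02]'
python3 look.py w8
python3 - <<'E'
from h import *
from station import *
import cv2
M=rot(10,48,100); T=np.array([623,145.8,205])-M@[18.8,35.3,0]; go(T,M)
s=camera("side")["img"][:,:,::-1];t=camera("top")["img"][:,:,::-1]
cv2.imwrite("pics/s8.png",cv2.resize(s[110:260,200:350],None,fx=4,fy=4,interpolation=cv2.INTER_CUBIC))
cv2.imwrite("pics/t8.png",cv2.resize(t[60:210,170:320],None,fx=4,fy=4,interpolation=cv2.INTER_CUBIC))
E
```

```text
time: 12.15
tcp_pos: [636.8, 147.3, 245.3]
eef_rot: [0.666, -0.231, -0.34, -0.622]
ft_force: [-0.1, 0.6, -1.2]
width: 0.458
t 12.2 p [636.7 147.1 245.7] x [ 0.663  0.116 -0.74 ] z [-0.166  0.986  0.006] q [ 0.12 -0.15  1.74  0.05  0.81 -1.63] F [-0.5  0.7 -1. ] w 0.457
go [-0.01, -0.001, 0.005] [0.0023, 0.0022, 0.001] rows>= 0.1
```

View pics/w8.png

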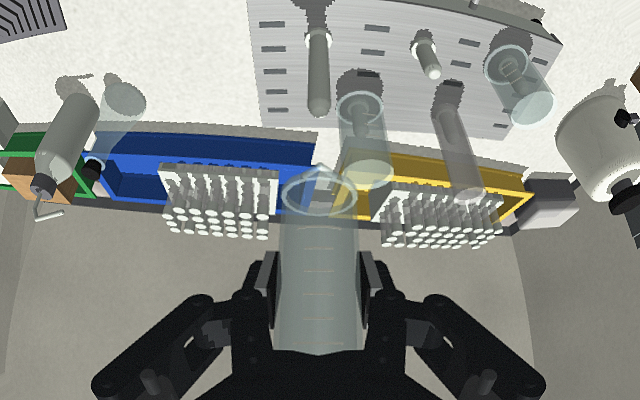

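View pics/s8.png

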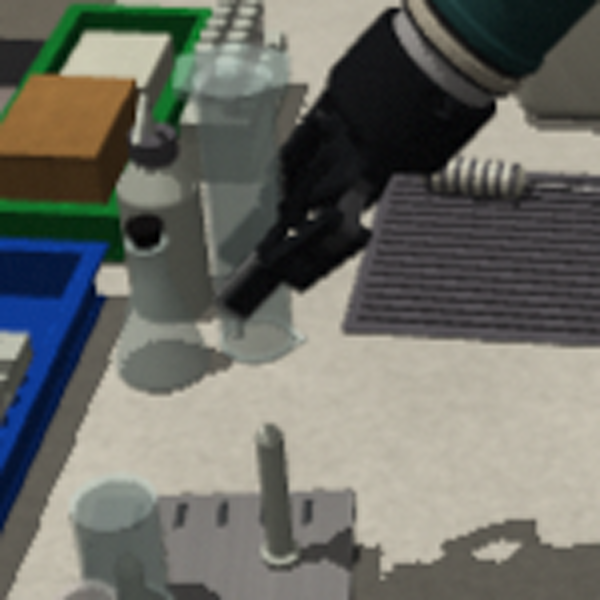

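View pics/t8.png

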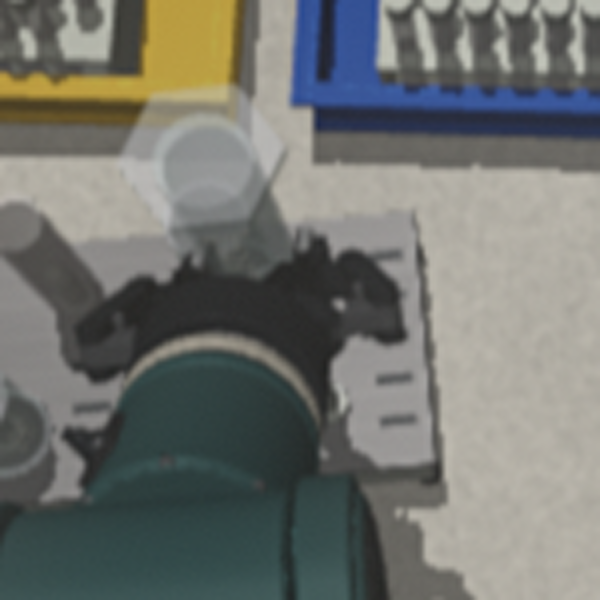

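```bash
python3 - <<'E'
from h import *
np.set_printoptions(precision=1,suppress=True)
d=np.load("w8.npz");B=R.from_quat(d["r"]).as_matrix()
a=B@[.743,.669,0];rim=d["p"]+B@[18.8,35.3,0];foot=rim-165*a
print("pred rim",rim,"axis",a,"foot",foot)
cs=lambda p:((p-[200,110])+.4)*4
ct=lambda p:((p-[170,60])+.4)*4
print("side rim",cs(proj("side",rim)),"foot",cs(proj("side",foot)),"foot inner",cs(proj("side",foot+8*a)))
print("top foot",ct(proj("top",foot)),ct(proj("top",foot+8*a)))
print("peg tip side",cs(proj("side",[623,145.8,150])),"base",cs(proj("side",[623,145.8,53])))
E
```

```text
pred rim [623.5 145.2 207.6] axis [ 0.  0. -1.] foot [623.  144.2 372.6]
side rim [259.  343.7] foot [233.3  72.7] foot inner [234.7  87.2]
top foot [198.  154.8] [202.9 164. ]
peg tip side [267.9 426.4] base [280.5 552.6]
```

The prediction agrees with the pictures. In the side crop the rim is predicted at (259,344) and seen at (257,342), the foot at (233,73) and seen at (231,70), and the peg tip and collar are within 2 crop px. The axis is vertical. Descending to bring the rim just past the peg tip.

```bash
python3 - <<'E'
from h import *
st();M=rot(10,48,100)
for z in (140,):
  T=np.array([623,145.8,z])-M@[18.8,35.3,0]; go(T,M)
E
```

```text
t 12.3 p [636.7 147.2 246.4] x [ 0.663  0.116 -0.739] z [-0.166  0.986  0.005] q [ 0.12 -0.15  1.74  0.05  0.81 -1.63] F [-0.8  0.4 -2.4] w 0.46
go [-0.009, -0.001, 0.006] [0.0508, 0.0464, 0.0007] rows>= 1.4
```

```bash
python3 -m creep '[-0.009,0,0.006,0.01,0.009,0.001,0.02,-0.009,0,0.006,0.02,0.018,0.001,0.02,-0.009,0,0.006,0.03,0.027,0.001,0.02,-0.009,0,0.006,0.04,0.037,0.001,0.02,-0.009,0,0.006,0.051,0.046,0.001,0.02,-0.009,0,0.006,0.051,0.046,0.001,0.02]'
python3 look.py w9
python3 - <<'E'
from h import *
from station import *
import cv2
st();M=rot(10,48,100)
T=np.array([623,145.8,60])-M@[18.8,35.3,0]; go(T,M)
s=camera("side")["img"][:,:,::-1]
cv2.imwrite("pics/s9.png",cv2.resize(s[110:260,200:350],None,fx=4,fy=4,interpolation=cv2.INTER_CUBIC))
d=np.load("w9.npz");B=R.from_quat(d["r"]).as_matrix()
a=B@[.743,.669,0];print("rim",d["p"]+B@[18.8,35.3,0],a)
E
```

```text
time: 12.9
tcp_pos: [634.7, 148.9, 171.6]
eef_rot: [0.668, -0.233, -0.346, -0.616]
ft_force: [0.2, -0.2, -2.6]
width: 0.463
t 12.95 p [635.7 149.1 173.9] x [ 0.655  0.115 -0.747] z [-0.175  0.985 -0.001] q [ 0.13 -0.09  1.83  0.05  0.68 -1.64] F [ 0.1  0.  -0.8] w 0.464
t 12.95 p [635.7 149.1 173.9] x [ 0.655  0.115 -0.747] z [-0.175  0.985 -0.001] q [ 0.13 -0.09  1.83  0.05  0.68 -1.64] F [ 0.1  0.  -0.8] w 0.464
go [0.001, -0.0, -0.006] [0.0574, 0.0503, -0.001] rows>= 1.5
rim [620.93008439 146.4636742  134.12972728] [-0.00884847 -0.00253335 -0.99976262]
```

View pics/w9.png

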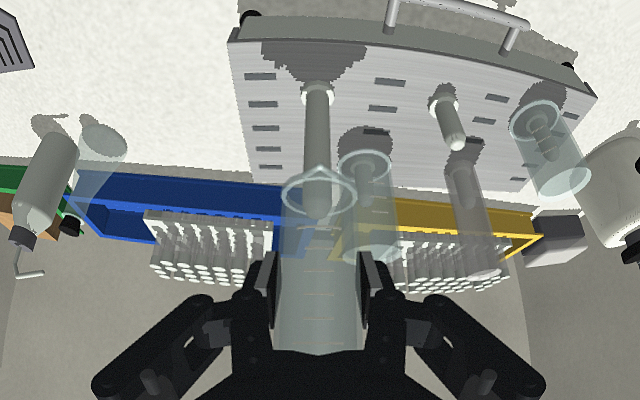

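View pics/s9.png

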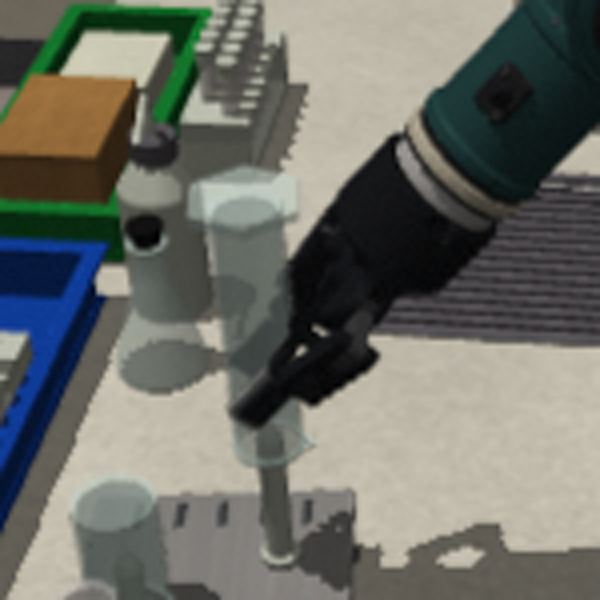

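Both views show the peg inside the mouth: at the rim, peg u≈317 in the wrist view, and 272 against a rim centre of 269 in the side crop. I continue down to about 8 mm above the deck.

```bash
python3 -m creep '[0,0,-0.003,0.006,0.0055,0,0.02,0,0,-0.003,0.013,0.012,0,0.02,0,0,-0.006,0.021,0.019,-0.001,0.02,0,0,-0.006,0.029,0.026,-0.001,0.02,0,0,-0.006,0.037,0.033,-0.001,0.02,0,0,-0.006,0.044,0.039,-0.001,0.02,0,0,-0.006,0.05,0.0445,-0.001,0.02,0,0,-0.006,0.055,0.048,-0.001,0.02,0,0,-0.006,0.057,0.05,-0.001,0.02,0,0,-0.006,0.057,0.05,-0.001,0.02,0,0,-0.006,0.057,0.05,-0.001,0.02]'
python3 look.py w10
python3 - <<'E'
from h import *
from station import *
import cv2
M=rot(10,48,100)
T=np.array([623,145.8,50])-M@[18.8,35.3,0]; go(T,M)
s=camera("side")["img"][:,:,::-1]
cv2.imwrite("pics/s10.png",cv2.resize(s[150:290,200:340],None,fx=4.2,fy=4.2,interpolation=cv2.INTER_CUBIC))
d=np.load("w10.npz");B=R.from_quat(d["r"]).as_matrix()
a=B@[.743,.669,0];print("rim",d["p"]+B@[18.8,35.3,0],a)
E
```

```text
time: 14.1
tcp_pos: [638.7, 148.4, 102.3]
eef_rot: [0.67, -0.228, -0.341, -0.619]
ft_force: [0.6, 0.8, -1.5]
width: 0.459
t 14.15 p [638.8 148.4 102.6] x [ 0.664  0.117 -0.738] z [-0.174  0.985 -0.001] q [ 0.13 -0.01  1.92  0.07  0.5  -1.67] F [-0.   0.2 -1.1] w 0.457
go [0.002, -0.0, 0.007] [0.0095, 0.0118, 0.0002] rows>= 0.3
rim [625.5143847  146.00700207  64.64571175] [ 6.94409915e-03 -2.01896058e-04 -9.99780845e-01]
```

View pics/s10.png

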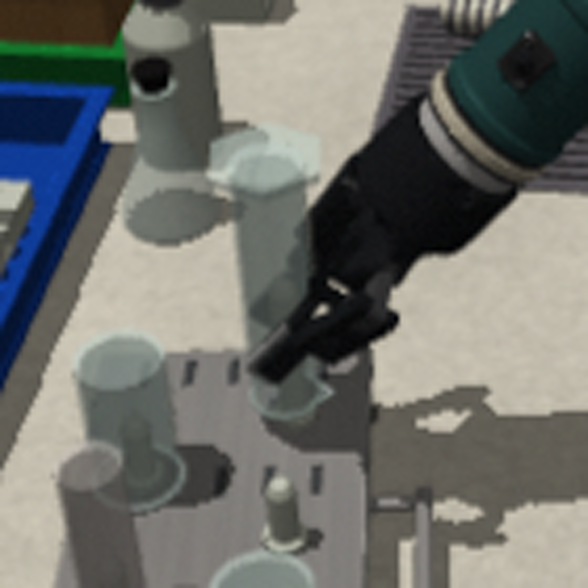

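View pics/w10.png

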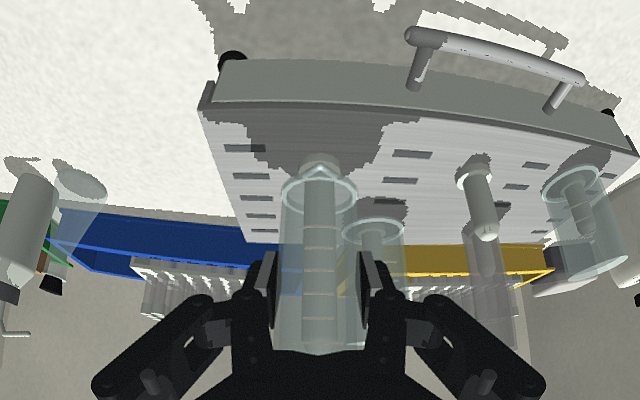

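```bash
python3 -m creep '[0,0,0.004,-0.001,0.001,0,0.02,0.002,0,0.007,-0.0017,0.002,0,0.02,0.002,0,0.007,-0.0005,0.0034,0,0.02,0.002,0,0.007,0.001,0.0047,0,0.02,0.002,0,0.007,0.0025,0.006,0,0.02,0.002,0,0.007,0.0033,0.0066,0,0.02,0.002,0,0.007,0.0033,0.0066,0,0.02]'
python3 look.py w11
python3 - <<'E'
from h import *
d=np.load("w11.npz");B=R.from_quat(d["r"]).as_matrix()
a=B@[.743,.669,0];print("rim",(d["p"]+B@[18.8,35.3,0]).round(1),a.round(3))
import cv2
t=cv2.imread("pics/w11.png");cv2.imwrite("pics/w11c.png",cv2.resize(t[120:260,240:400],None,fx=5,fy=4.2,interpolation=cv2.INTER_CUBIC))
E
```

```text
time: 14.9
tcp_pos: [635.5, 147.9, 94.3]
eef_rot: [0.668, -0.231, -0.343, -0.618]
ft_force: [0.6, -0.1, -1.2]
width: 0.457
t 14.95 p [635.6 147.9  94.5] x [ 0.658  0.116 -0.744] z [-0.173  0.985  0.   ] q [ 0.13 -0.01  1.93  0.07  0.49 -1.67] F [-0.2  0.2 -1. ] w 0.46
rim [622.  145.5  56.7] [-0.002 -0.    -1.   ]
```

View pics/w11c.png

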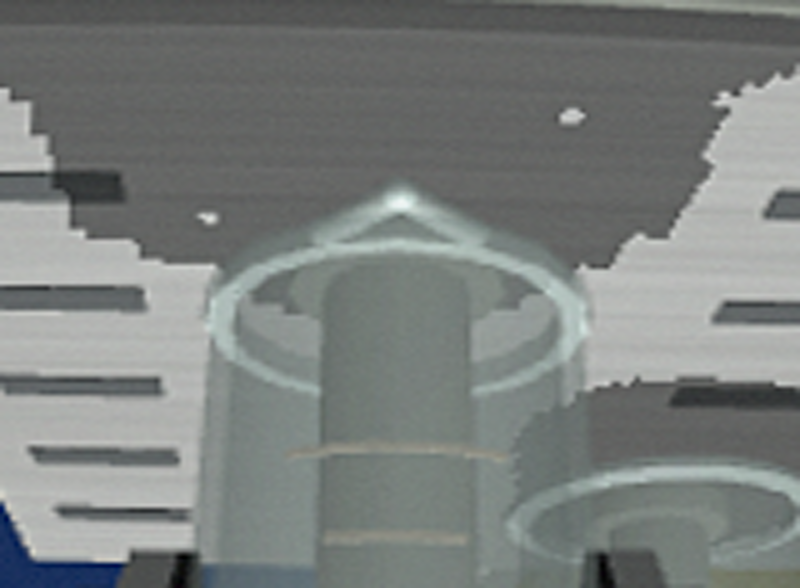

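The rim is centred on the peg and collar: rim centre at crop u 397, collar at 398, and the vertical offset matches the height difference. I lower in about 1 mm steps.

```bash
python3 -m creep '[0,0,0,0.001,0.0005,0,0.02,0,0,0,0.0018,0.0009,0,0.02,0,0,0,0.0025,0.0014,0,0.02,0,0,0,0.0033,0.002,0,0.02,0,0,0,0.0036,0.0022,0,0.02]'; python3 -m creep '[0,0,0,0.0004,0.0003,0,0.02,0,0,0,0.0008,0.0007,0,0.02]'; python3 -m creep '[0,0,0,0.0004,0.0003,0,0.02,0,0,0,0.0008,0.0007,0,0.02]'
```

```text
time: 15.45
tcp_pos: [636.4, 148.0, 90.5]
eef_rot: [0.668, -0.231, -0.343, -0.618]
ft_force: [0.4, 0.2, -2.3]
width: 0.455
time: 15.65
tcp_pos: [636.5, 148.0, 89.7]
eef_rot: [0.668, -0.231, -0.343, -0.618]
ft_force: [-0.4, -0.4, -1.7]
width: 0.461
time: 15.85
tcp_pos: [636.5, 148.0, 88.5]
eef_rot: [0.668, -0.231, -0.343, -0.618]
ft_force: [-0.1, 0.6, -1.2]
width: 0.458
```

```bash
python3 -m creep '[0,0,0,0.0004,0.0003,0,0.02,0,0,0,0.0008,0.0007,0,0.02]'; python3 -m creep '[0,0,0,0.0004,0.0003,0,0.02,0,0,0,0.0006,0.0005,0,0.02]';python3 look.py w12
python3 - <<'E'
import cv2
t=cv2.imread("pics/w12.png");cv2.imwrite("pics/w12c.png",cv2.resize(t[120:260,240:400],None,fx=5,fy=4.2,interpolation=cv2.INTER_CUBIC))
E
```

```text
time: 16.05
tcp_pos: [636.5, 148.0, 87.5]
eef_rot: [0.668, -0.231, -0.343, -0.618]
ft_force: [0.1, -0.4, -1.6]
width: 0.456
time: 16.25
tcp_pos: [636.7, 148.1, 87.0]
eef_rot: [0.668, -0.231, -0.343, -0.618]
ft_force: [-0.9, -0.6, -0.5]
width: 0.459
t 16.3 p [636.7 148.1  87. ] x [ 0.659  0.116 -0.744] z [-0.173  0.985 -0.   ] q [ 0.13  0.01  1.93  0.07  0.47 -1.67] F [-0.6 -0.8 -0.9] w 0.459
```

View pics/w12c.png

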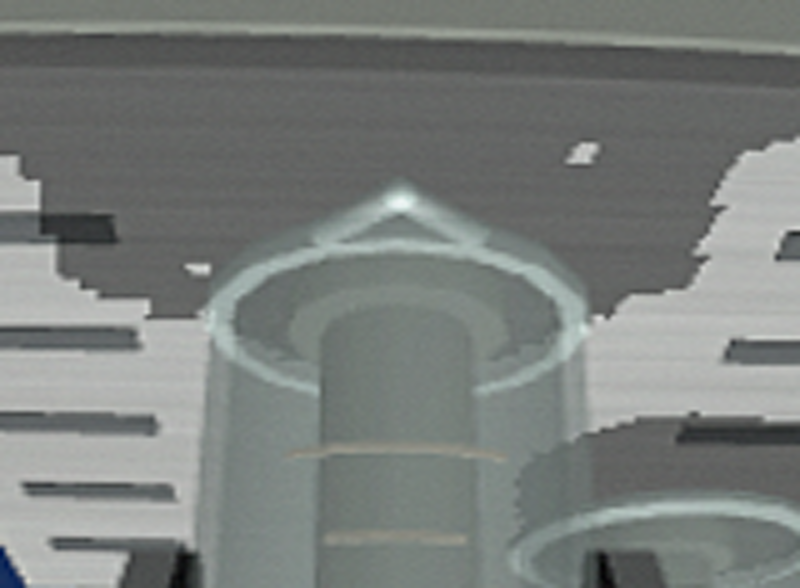

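The collar is inside the rim, with a small gap left. I continue in 0.5 mm steps until the force responds.

```bash
for i in 1; do :; done; python3 -m creep '[0,0,0,0.0003,0.0003,0,0.02,0,0,0,0.0007,0.0006,0,0.02]'; python3 -m creep '[0,0,0,0.0003,0.0003,0,0.02,0,0,0,0.0006,0.0005,0,0.02]'
```

```text
time: 16.5
tcp_pos: [637.2, 148.1, 87.0]
eef_rot: [0.669, -0.23, -0.342, -0.619]
ft_force: [-2.0, -0.6, 2.7]
width: 0.457
time: 16.7
tcp_pos: [637.6, 148.2, 87.0]
eef_rot: [0.669, -0.23, -0.342, -0.619]
ft_force: [-5.3, -0.1, 6.1]
width: 0.453
```

```bash
python3 -m creep '[0,0,0,0.0003,0.0003,0,0.02,0,0,0,0.0004,0.0003,0,0.02]'
```

```text
time: 16.9
tcp_pos: [637.9, 148.2, 86.9]
eef_rot: [0.669, -0.229, -0.342, -0.619]
ft_force: [-2.9, -0.6, 6.2]
width: 0.461
```

Contact is at TCP z = 87 (rim ≈ 50 mm, as expected) with about 7 N. I relax the push, then release gently.

```bash
python3 -m creep '[0,0,0,-0.0004,-0.0004,0,0.02,0,0,0,-0.0008,-0.0007,0,0.02,0,0,0,-0.0008,-0.0007,0,0.02]'; python3 -m creep '[0,0,0,0,0,0,0.038,0,0,0,0,0,0,0.040,0,0,0,0,0,0,0.044,0,0,0,0,0,0,0.05,0,0,0,0,0,0,0.06,0,0,0,0,0,0,0.075,0,0,0,0,0,0,0.075]'; python3 look.py w13
python3 - <<'E'
from station import *
import cv2
s=camera("side")["img"][:,:,::-1]
cv2.imwrite("pics/s13.png",cv2.resize(s[150:290,200:340],None,fx=4.2,fy=4.2,interpolation=cv2.INTER_CUBIC))
E
```

```text
time: 17.2
tcp_pos: [637.6, 148.2, 86.9]
eef_rot: [0.669, -0.23, -0.342, -0.619]
ft_force: [-0.0, 0.1, 4.3]
width: 0.462
time: 17.9
tcp_pos: [636.2, 148.0, 84.9]
eef_rot: [0.668, -0.231, -0.343, -0.618]
ft_force: [0.2, -0.7, 1.0]
width: 0.878
t 17.95 p [636.4 148.   85.2] x [ 0.658  0.116 -0.745] z [-0.173  0.985  0.   ] q [ 0.13  0.01  1.93  0.07  0.47 -1.67] F [-0.3  0.4 -0.3] w 0.877
```

View pics/w13.png

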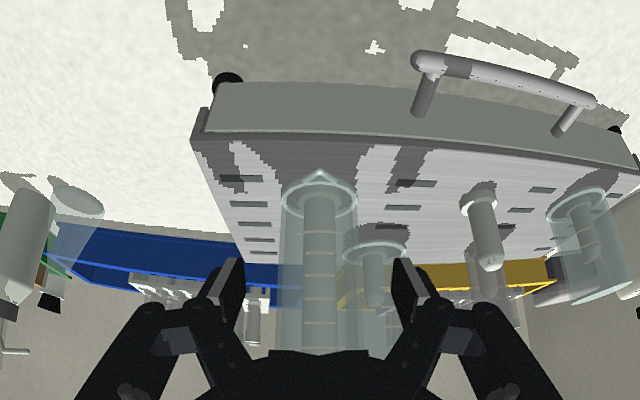

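View pics/s13.png

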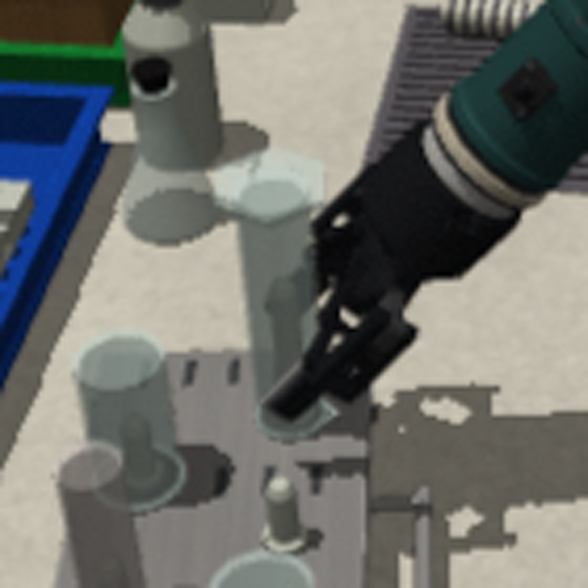

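The cylinder stands on the deck over the peg, released. I retreat horizontally toward the robot, then go up and away.

```bash
python3 -m creep '[0,0,0,-0.003,0.0033,0,0.078,0,0,0,-0.008,0.009,0,0.08,0,0,0,-0.016,0.018,0,0.085,0,0,0,-0.027,0.03,0,0.085,0,0,0,-0.04,0.045,0,0.085,0,0,0,-0.055,0.062,0,0.085,0,0,0,-0.075,0.084,0,0.085,0,0,0,-0.1,0.112,0,0.085,0,0,0,-0.14,0.12,0,0.085,0,0,0,-0.18,0.11,0,0.085,0,0,0,-0.2,0.1,0,0.085,0,0,0,-0.2,0.1,0,0.085]'; python3 look.py w14
python3 - <<'E'
from station import *
import cv2
s=camera("side")["img"][:,:,::-1];cv2.imwrite("pics/side14.png",s)
cv2.imwrite("pics/s14.png",cv2.resize(s[150:290,200:340],None,fx=4.2,fy=4.2,interpolation=cv2.INTER_CUBIC))
cv2.imwrite("pics/top14.png",camera("top")["img"][:,:,::-1])
E
```

```text
time: 19.2
tcp_pos: [432.6, 112.1, 173.1]
eef_rot: [0.67, -0.227, -0.339, -0.62]
ft_force: [-0.0, 0.0, 0.7]
width: 0.995
t 19.25 p [431.9 112.1 169.9] x [ 0.662  0.116 -0.74 ] z [-0.173  0.985 -0.001] q [ 0.08 -0.67  2.23  0.08  0.85 -1.69] F [ 0.2  0.8 -0.5] w 0.996
```

View pics/w14.png

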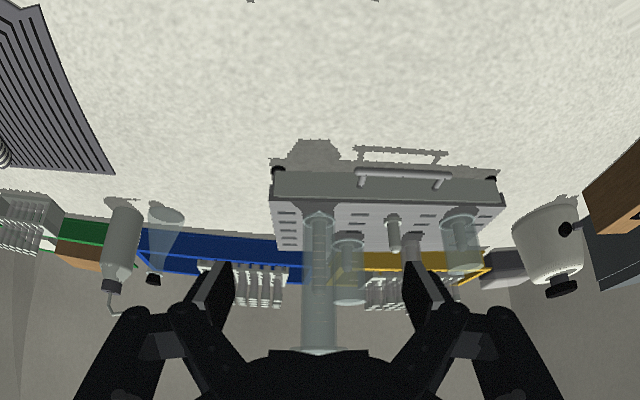

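View pics/s14.png

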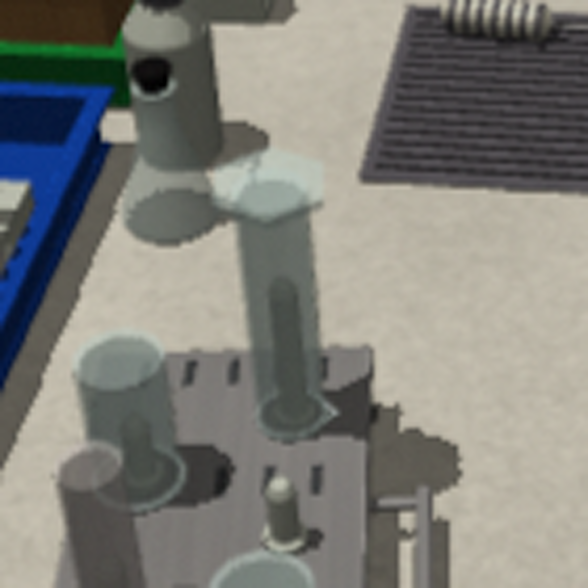

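View pics/top14.png

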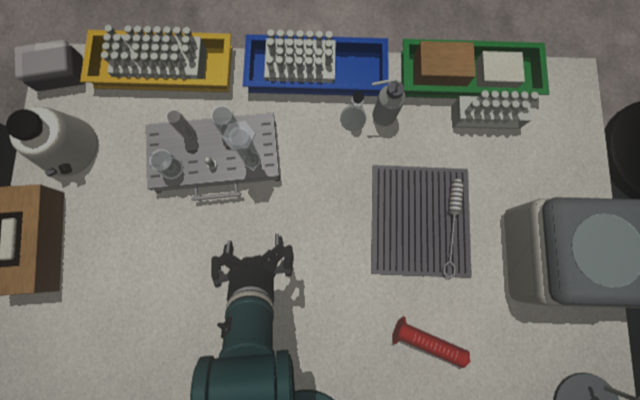

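The cylinder stands upright over the long peg, with the arm clear and everything else unmoved. A final numeric check of uprightness and of the tray.

```bash
python3 - <<'E'
from h import *
import cv2
from scipy.spatial.transform import Rotation
np.set_printoptions(precision=1,suppress=True)
cs=lambda p:((p-[200,150])+.4)*4.2
for x,y in ((623,146),(624.5,146)):
  print(cs(proj("side",[x,y,50])),cs(proj("side",[x,y,215])))
t=cv2.imread("pics/top14.png");cv2.imwrite("pics/t14.png",cv2.resize(t[95:235,135:295],None,fx=5,fy=4.2,interpolation=cv2.INTER_CUBIC))
w=cv2.imread("pics/w14.png");cv2.imwrite("pics/w14c.png",cv2.resize(w[130:370,260:510],None,fx=2.9,fy=2.5,interpolation=cv2.INTER_CUBIC))
print("handle ends w14",wz("w14",357,170,26),wz("w14",450,182,26))
E
```

```text
[294.9 416.3] [271.5 182.4]
[292.3 416.1] [268.6 182.2]
handle ends w14 [545.4 175.2  26. ] [545.8 296.5  26. ]
```

View pics/t14.png

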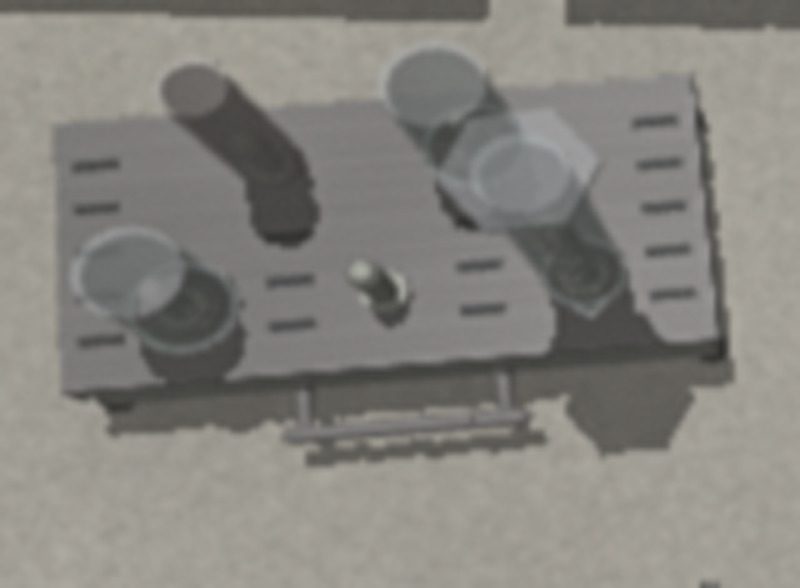

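View pics/w14c.png

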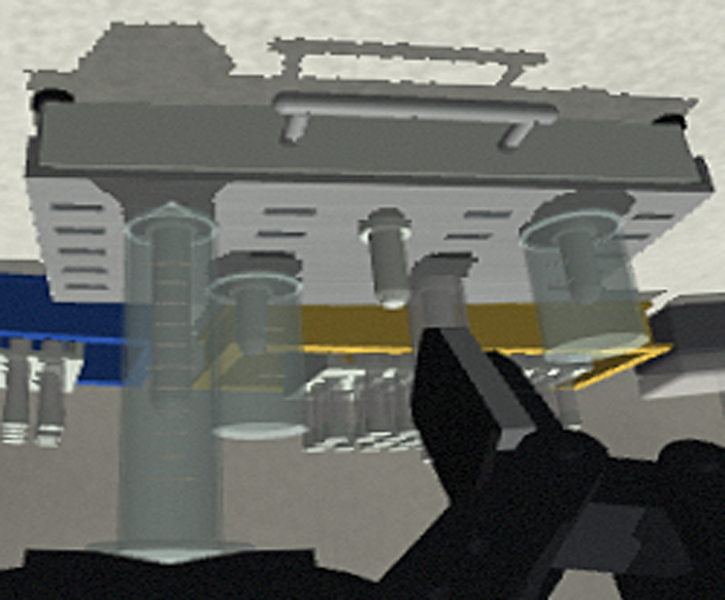

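```bash
python3 - <<'E'
from h import *
from station import *
a,b=onz("top",*tr(287,437),26),onz("top",*tr(528,415),26);print(a,b,(a+b)/2)
a,b=onz("top",*tr(536,515),26),onz("top",*tr(293,533),26);m0=(a+b)/2;print(m0)
st(); close_job()
E
```

```text
[529.18431548 287.29222383  26.        ] [545.1438384  172.68662701  26.        ] [537.16407694 229.98942542  26.        ]
[480.72167803 222.55994687  26.        ]
t 19.35 p [430.8 112.  165.8] x [ 0.656  0.115 -0.745] z [-0.173  0.985  0.   ] q [ 0.08 -0.67  2.23  0.08  0.85 -1.69] F [-0.1  0.6  0.1] w 0.995
the job is handed in; nothing more can be done
```

The job is done and handed in at about 19.4 s of the allowed 61 s.

**Tray:** I pushed it home first, with closed fingers on the handle, until the force rose to 12–14 N with no further travel. The handle middle now measures (537, 230) in the top view, against a predicted home of (537–540, 230–231). It moved about 57 mm, and the panel sits under the deck edge.

**Cylinder:** I took the clear cylinder from the mat and left the red look-alike alone. With the tool tilted, a half turn put the mouth down. I lowered it over the long peg and touched down in sub-millimetre steps with about 7 N on the wrist (limit 35 N). I then released it and backed away.

**Last checks:** The rim lies on the deck around the collar. In the side view the rim and foot agree with an upright cylinder on the peg to about 5 px in the 4.2× crop. In the top view the other objects are where they were, and the robot is touching nothing.

**Disagreements:** The top camera placed the peg about 3 mm from where the wrist camera did; I used the wrist value and the side view confirmed it. A rough reading of the handle in the last wrist view gave x = 545 mm, up to 8 mm off the other measurements. That view was oblique and far away, so I trusted the end-stop force and the top view.

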